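# Check a durometer at full scale on a cleaned steel check plate

## Robot

A 7-joint arm with a two-finger parallel gripper is mounted at the origin on a cart in front of the work surface, level with it; the furniture and walls round the work are solid. World frame = base frame: x ahead of the robot, y to its left, z up, the work surface at z = 0. Lengths are in mm, angles in rad, forces in N, time in s.
With the tool pointing down it reaches from about 400 to 875 mm from the base axis. Payload 4.4 kg.
Tool frame: the origin (TCP) lies where the fingers leave the gripper's body, on its centre line; the fingertips stand 73 mm ahead of it and the grasp point (between the pads) lies 54 mm ahead of it; z points along the fingers, y is the line along which they close (so a half turn about z gives the same grasp; the last joint's range is limited). The gripper opens to 85 mm and grips with 20 to 120 N. Pads are 22 mm wide; open, the fingers measure 114 mm over their backs; the gripper's body (76 mm by 85 mm) begins 54 mm behind the grasp point. The pads swing forward as they close: fully open they stand 13 mm farther back than shut.
Start: joints at [-1.197, 0.628, 0.038, 1.517, -0.027, 0.996, -0.02], TCP at [276.724, 588.167, 303.913] pointing down, gripper open.
Joint ranges: [-3.06, 3.06], [-0.37, 2.12], [-1.25, 1.32], [0.18, 2.47], [-1.1, 4.24], [0.23, 1.98], [-2.94, 2.94]. Speed limits (rad/s): [2.57, 2.57, 3.14, 3.14, 3.14, 3.14, 3.14].

## Interface

Orientations are given as [roll, pitch, yaw] about the fixed x, y, z axes, in that order (R = Rz(yaw) Ry(pitch) Rx(roll)).
In Python, from cell import ctrl gives the robot as it stands.
- The arm moves only by the tool send_rows, never from a script. Its argument "rows" is a list that holds one entry, the list of rows, each a list of 6 numbers: the shift along the tool's x, y, z in cm, then the turn, a rotation vector about the tool's x, y, z in rad. In form: [[[tx, ty, tz, wx, wy, wz], ...]]. A call has 1 to 10 rows; each row is the pose to reach, as a shift and turn from the pose commanded when the call began, along the tool's axes at that moment; what a row does not reach only later rows make up. A row lasts 1/10 s, in which the tool goes at most 50 mm and 8.59 degrees, less where a joint would pass 70% of its speed; a pose out of reach is approached as far as the arm can. A call with a gripper value outside its range is refused whole. "grip" is the closure in counts, from 0 (fully open) to 255 (shut), set as the call begins (left out, the last holds). The fingers move at their own pace and stop on an object; the grip force is fixed at half the most. Time passes only in rows, so rows that repeat a pose let the fingers close. It gives the time, the measured TCP pose, the force, the opening and the grip force at its end, in the units of the state.
- ctrl.read_state(): the state, without advancing time (a new reading comes with each control period).
- ctrl.get_image(name): name is "side" or "top" or "wrist"; returns a dict with "pixels" (384x512x3 uint8, red, green, blue), "fx", "fy", "cx", "cy" (pixels), "extrinsics" (4x4, takes a point from camera to world coordinates); the wrist camera has in their place "mount" (4x4, takes a point from camera to tool coordinates, whose origin is the TCP and whose axes are the flange's). Camera axes: x right, y up, looking along -z (the intrinsics and any distortion apply to the point x, -y, -z); pixel columns grow to the right and rows downward; lengths in mm; the calibration is good to about 2 mm. A picture is of the moment at which its call begins: read the wrist's pose just before it. There is no depth.
- ctrl.finish_job(): hands the job in; it is judged then, once.
The state is a dict: "clock": time; "qpos": joint angles; "qd": joint speeds; "tau": joint torques, N m; "eef_pos": TCP position; "tool_rot": TCP orientation; "force": force on the tool from outside, world axes, zero at the start; "torque": the same for the moment, N m; "width": finger opening in mm; "gripper_force": force on a finger pad.
Only numpy, scipy, OpenCV 4.12 (cv2) and the standard library are available. Lean on these libraries where they do the work, as an engineer would, in place of code of your own. Each camera call takes 0.05 s, during which the arm holds its last target. There are 200 camera calls.

## Task

Check the hand-held durometer on the steel check plate: first sweep all the rubber crumbs off the plate into the trough at its end with the scraper block (not with the gripper itself), and put the scraper down on the bench, clear of the plate stand. Then take the durometer by its handle straight up out of its holder and set it upright on the plate, its foot inside the drawn ring and its dial facing the robot at the front of the bench, and press the sprung handle lightly to about the middle of its stroke, so that the foot sits flat and the needle stands at the far end of the scale. Finish while still holding the durometer pressed there like this; never tip it or press hard, and leave the timer, vial and slide box alone.

Things in the scene. Friction and masses are not known exactly. Their poses are not given: they have to be found in the camera images.
- check_plate: check plate, fixed: grey stand 96 x 192 mm with a bare ground-steel plate on it, 78 mm wide (x) by 130 mm long (y), top 30 mm above the bench, nothing beside it higher. Origin on the bench under the middle of the stand; its y axis runs lengthwise: the plate covers y = -40 to +90 mm; the open trough is at the -y end (at the right as the robot sees it)
- trough (a point): middle of the trough's floor, 6 mm above the bench: open-topped crumb trough against the plate's end, inside 88 mm (x) by 50 mm (y = -92 to -42 mm of the check plate), walls 24 mm above the bench, so lower than the plate
- ring_mark: centre of the black ring (inside diameter 28 mm, four short ticks outside) drawn on the steel plate, lying on its top, 30 mm above the bench; the ring is the marked spot for the gauge's foot
- scraper_mid (a point): scraper block: grey blade 84 mm long (y), 14 mm thick (x), 26 mm high under a white grip 84 mm long, 22 mm thick, 30 mm high; stands on its blade on the bench, 56 mm high in all; loose, 65 to 125 g. This point is its centre, 28 mm above the blade's lower edge; the grip is taken from above across its 22 mm thickness (x axis)
- gauge_grip (a point): centre of the durometer's black square handle grip (26 x 26 mm section, 46 mm high, this point half-way up; a flange of 42 mm diameter starts 23 mm below it and ends 30 mm below it). Its axes are those of the durometer: z up, dial facing -x. While the handle is not pressed this point is 132 mm above the foot
- gauge_foot (a point): centre of the underside of the durometer's steel foot (flat disc, 18 mm diameter). Hand-held dial gauge, 156 mm high, 0.3 kg: foot and stem 22 mm, shoulder 36 mm wide, round dial case 60 mm wide, 30 mm deep, centred 57 mm above the foot, steel rod, black handle on top. Axes: z up, dial faces -x. Starts upright, foot in the holder's bore; a sprung pin (1 N) sticks about 2.5 mm out of the foot
- gauge_handle (a joint): how far the sprung handle is pressed down on its rod, m: 0 = up (as it starts, and while the gauge hangs from it), 0.012 = bottomed. It starts to move at 4 N and takes 0.5 N more per mm; half-way is 0.006, about 7 N
- gauge_needle (a joint): dial needle, rad: 0 = zero of the scale (pin out), 4.71 = 100, the other end of the scale (pin pushed in level with the foot, which then sits flat on the plate)
- holder: durometer holder: fixed grey block 76 x 76 mm, 34 mm high, on a thin rubber foot 88 x 88 mm, with an upright round bore 22.5 mm wide in its middle; the gauge's shoulder rests on its top and its foot hangs 12 mm above the bench, so the gauge lifts straight out by 25 mm. Origin on the bench under the bore
- centrifuge_mid (a point): point in the middle of the centrifuge, the big white machine (200 mm high, front face at x = 0.58 m) behind the work, which never moves; its x axis points straight away from the robot, to the back of the bench. The durometer's own x axis shall point the same way, so that the dial faces the front of the bench
- crumb_1: loose black rubber crumb on the steel plate, about 14 x 10 mm and 6 to 8 mm high, 10 g; origin at the middle of its underside
- crumb_2: loose black rubber crumb on the steel plate, about 14 x 10 mm and 6 to 8 mm high, 10 g; origin at the middle of its underside
- crumb_3: loose black rubber crumb on the steel plate, about 14 x 10 mm and 6 to 8 mm high, 10 g; origin at the middle of its underside
- crumb_4: loose black rubber crumb on the steel plate, about 14 x 10 mm and 6 to 8 mm high, 10 g; origin at the middle of its underside
- timer: bystander: round white wind-up timer with a knob, 62 mm wide, 34 mm high, beyond the work; leave alone
- slide_box: bystander: green slide box 71 x 100 x 36 mm; leave alone
- vial_white: bystander: small serum vial with a cap, 22 mm wide, 44 mm high; leave alone
Mind the look-alikes: they are no part of the job. What is shaped like the part that bears scraper_mid but orange or pink is not meant.

How it is judged:
By the outcome, as a careful person would: the job done as asked, in the order asked, and still so for the second after the job is handed in, while the arm keeps its last pose, push and grip.
It also fails if it takes over 66 s, if anything falls off the work surface, if the arm or the gripper's body presses on something with over 40 N, if the wrist force passes 120 N, or if a joint passes its speed limit or range.

## Working session

There is one attempt and no reset: what is moved stays moved. The work goes in short steps, Python scripts to look and compute and a tool call to move; the robot and the scene stay as the last step left them, time stands still between calls to the robot, and variables do not carry over. Pictures are saved under pics/ and viewed, at most 10 in all, crops included, and the job is handed in when it is done.

Besides the shell and the picture viewer there is one more tool, called after "Request:" as name(argument=value, ...) on one line, values as JSON. send_rows: Moves the arm, as the interface text tells. Its arguments: {"type":"object","properties":{"rows":{"type":"array","items":{"type":"array","items":{"type":"array","items":{"type":"number"}}}},"grip":{"type":"number"}},"required":["rows"]}

```bash
mkdir -p pics; ls; python3 - <<'E'
from cell import ctrl
import cv2,numpy as np
s=ctrl.read_state(); print({k:np.round(v,3).tolist() for k,v in s.items()})
for n in ("top","side"):
    g=ctrl.get_image(n); cv2.imwrite(f"pics/{n}0.png",g["pixels"][:,:,::-1])
    print(n,{k:(np.round(v,4).tolist() if not isinstance(v,str) else v) for k,v in g.items() if k!="pixels"})
g=ctrl.get_image("wrist"); cv2.imwrite("pics/w0.png",g["pixels"][:,:,::-1]); print({k:np.round(v,4).tolist() for k,v in g.items() if k!="pixels"})
E
```

```text
pics
{'clock': 0.0, 'qpos': [-1.197, 0.629, 0.038, 1.518, -0.027, 0.996, -0.02], 'qd': [-0.0, 0.0, 0.001, -0.0, -0.001, 0.001, 0.001], 'tau': [0.0, -56.341, 1.226, -19.345, 0.011, 0.01, 0.0], 'eef_pos': [276.506, 587.723, 302.996], 'tool_rot': [-3.14, 0.0, 2.702], 'force': [-0.11, -0.497, 1.035], 'torque': [0.05, 0.019, -0.032], 'gripper_force': 0.0, 'width': 85.251}
top {'fx': 377.2142, 'fy': 377.2142, 'cx': 259.6556, 'cy': 192.284, 'extrinsics': [[-0.1159, 0.9685, -0.2204, 219.9555], [-0.9933, -0.1141, 0.0209, -233.8364], [-0.0049, 0.2213, 0.9752, 1653.4199], [0.0, 0.0, 0.0, 1.0]]}
side {'fx': 405.0084, 'fy': 405.0084, 'cx': 252.2259, 'cy': 197.1024, 'extrinsics': [[0.8478, 0.2789, -0.4511, -124.3271], [-0.5299, 0.4794, -0.6995, -1306.6209], [0.0212, 0.8321, 0.5542, 934.9746], [0.0, 0.0, 0.0, 1.0]]}
{'fx': 315.8635, 'fy': 315.8635, 'cx': 255.4872, 'cy': 192.1719, 'mount': [[0.0008, 0.9648, 0.2629, 66.466], [1.0, -0.0008, -0.0003, 0.1775], [-0.0001, 0.2629, -0.9648, -69.7771], [0.0, 0.0, 0.0, 1.0]]}
```

```bash
python3 - <<'E'
import cv2,numpy as np
a=cv2.imread("pics/top0.png"); b=cv2.imread("pics/side0.png")
cv2.imwrite("pics/top0b.png",cv2.resize(a,None,fx=1.56,fy=1.56,interpolation=cv2.INTER_CUBIC))
cv2.imwrite("pics/side0b.png",cv2.resize(b,None,fx=1.56,fy=1.56,interpolation=cv2.INTER_CUBIC))
E
```

```text
(no output)
```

View pics/top0b.png

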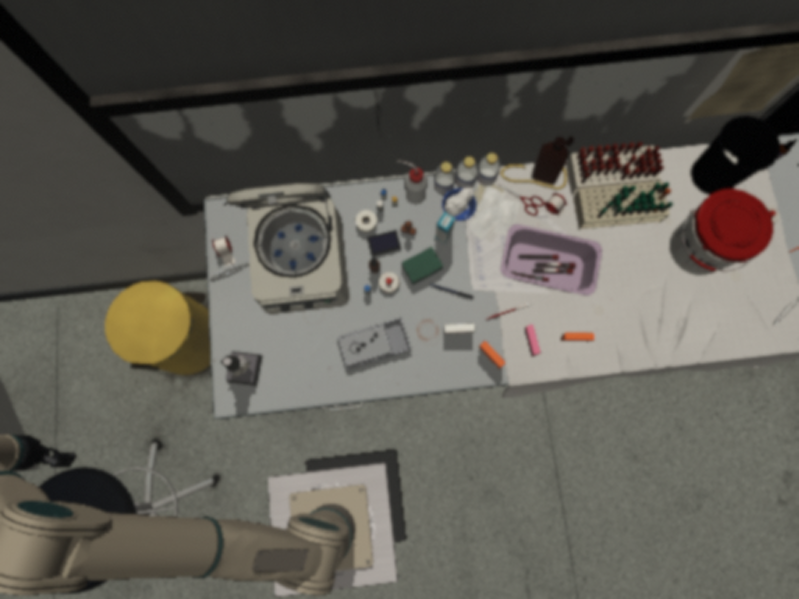

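View pics/side0b.png

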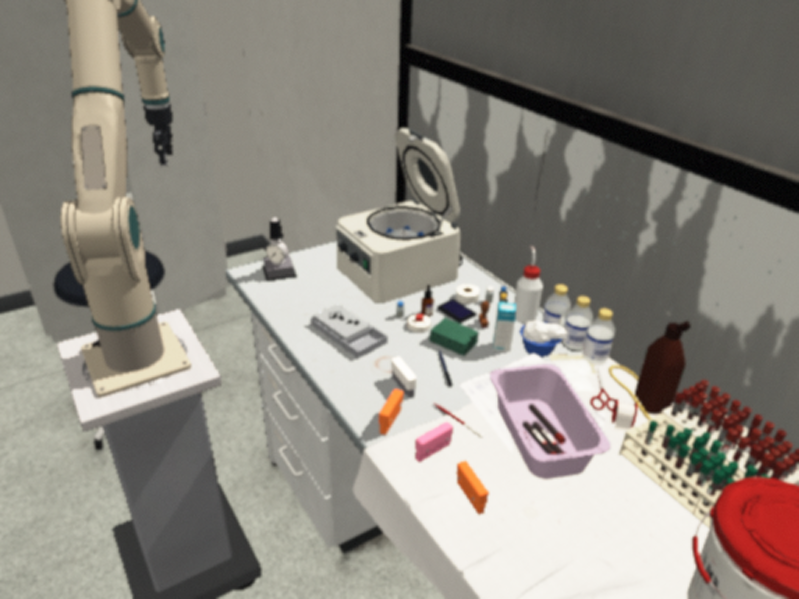

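```bash
cat > h.py <<'E'
import cv2,numpy as np
from cell import ctrl
from scipy.spatial.transform import Rotation as R
def ray(g,u,v,T=None):
    T=g["extrinsics"] if T is None else T
    T=np.array(T); d=T[:3,:3]@np.array([(u-g["cx"])/g["fx"],-(v-g["cy"])/g["fy"],-1]); return T[:3,3],d
def hit(g,u,v,z,T=None):
    o,d=ray(g,u,v,T); return o+d*(z-o[2])/d[2]
def proj(g,p,T=None):
    T=np.array(g["extrinsics"] if T is None else T); c=T[:3,:3].T@(np.array(p)-T[:3,3])
    return g["cx"]+g["fx"]*c[0]/-c[2], g["cy"]-g["fy"]*c[1]/-c[2]
def tool():
    s=ctrl.read_state(); M=np.eye(4); M[:3,:3]=R.from_euler("xyz",s["tool_rot"]).as_matrix(); M[:3,3]=s["eef_pos"]; return s,M
def shift(target,rpy):
    "tool-frame shift (cm) and rotation vector to target TCP pose"
    s,M=tool(); Rm=M[:3,:3]
    return np.round(Rm.T@(np.array(target)-M[:3,3])/10,2), np.round((R.from_matrix(Rm).inv()*R.from_euler("xyz",rpy)).as_rotvec(),3)
E
python3 - <<'E'
from h import *
a=cv2.imread("pics/top0.png");b=cv2.imread("pics/side0.png")
A=cv2.resize(a[190:265,125:325],None,fx=4,fy=4,interpolation=cv2.INTER_CUBIC)
B=cv2.resize(b[130:280,150:310],None,fx=2,fy=2,interpolation=cv2.INTER_CUBIC)
C=np.zeros((600,800,3),np.uint8); C[:300]=A; C[300:,:320]=B; cv2.imwrite("pics/crop.png",C)
g=ctrl.get_image("top")
f=1.5625
for n,u,v,z in [("scr",459,327,56),("plate",374,345,30),("holder",241,368,34),("handle",231,357,120),("centrifuge front l",258,306,100),("cfr",340,298,100)]:
    print(n,hit(g,u/f,v/f,z).round())
E
```

```text
scr [ 489. -405.   56.]
plate [ 471. -166.   30.]
holder [450. 203.  34.]
handle [469. 205. 120.]
centrifuge front l [602. 131. 100.]
cfr [599. -91. 100.]
```

View pics/crop.png

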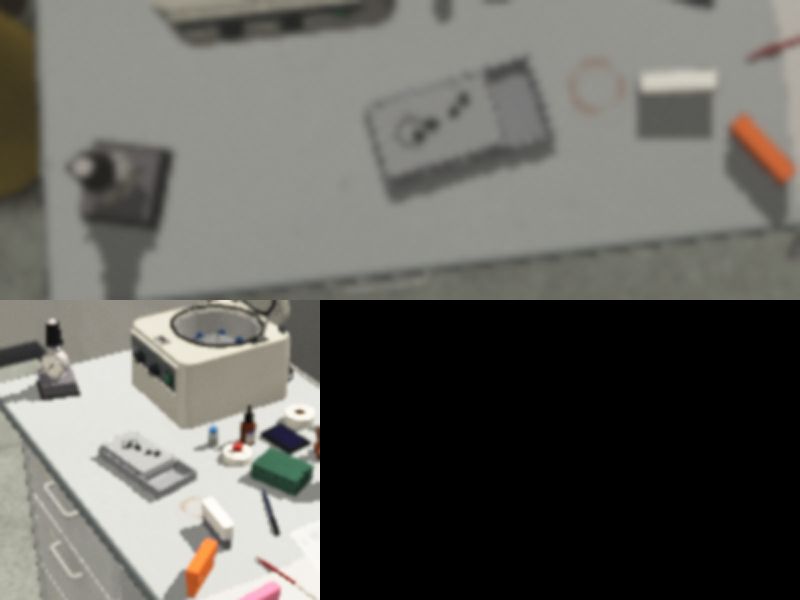

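```bash
cat >> h.py <<'E'
def plan(wps):
    for t,yaw in wps:
        a,b=shift(t,[np.pi,0,yaw]); print(t,round(yaw,3),"->",a.tolist(),b.tolist())
E
python3 - <<'E'
from h import *
g=ctrl.get_image("top")
P=lambda u,v,z: hit(g,125+(u-1.5)/4,190+(v-1.5)/4,z)
c=P(678,81,56);l=P(640,82,56);r=P(717,79,56);print("scr",c,np.degrees(np.arctan2((l-r)[0],(l-r)[1])))
pl=P(368,107,30);pr=P(485,70,30);d=pl-pr;print("plate edge",pl,pr,"rot deg (axis y)",np.degrees(np.arctan2(-d[0],d[1])))
for n,u,v in [("ring",410,132),("BL",385,183),("TR",528,60)]: print(n,P(u,v,30))
for u,v in [(420,137),(432,126),(455,112),(462,99)]: print("cr",P(u,v,36))
print("handle top",P(78,167,168), "block", P(130,180,34))
plan([((430,350,320),2.2),((470,0,330),1.57),((489,-300,320),1.57),((489,-405,280),1.57)])
E
```

```text
scr [ 486.69478661 -406.10720549   56.        ] 4.439946707294603
plate edge [501.9473162  -70.13510104  30.        ] [ 527.76213863 -201.01516359   30.        ] rot deg (axis y) 11.157814286985866
ring [ 469.34592981 -112.89161649   30.        ]
BL [417.47090771 -80.80986705  30.        ]
TR [ 533.32902573 -248.99657103   30.        ]
cr [ 461.75657199 -123.5347379    36.        ]
cr [ 472.15278296 -137.59857564   36.        ]
cr [ 484.45585217 -163.87703753   36.        ]
cr [ 497.74217889 -172.896944     36.        ]
handle top [451.72855782 206.05990769 168.        ] block [452.10641468 190.8334104   34.        ]
(430, 350, 320) 2.2 -> [-24.01, -15.01, -1.64] [-0.001, 0.0, 0.502]
(470, 0, 330) 1.57 -> [-42.53, -44.97, -2.61] [-0.001, 0.0, 1.132]
(489, -300, 320) 1.57 -> [-57.02, -71.31, -1.59] [-0.001, 0.0, 1.132]
(489, -405, 280) 1.57 -> [-61.49, -80.8, 2.42] [-0.001, 0.0, 1.132]
```

Request:
send_rows(rows=[[[-24, -15, -2, 0, 0, 0.5], [-24, -15, -2, 0, 0, 0.5], [-24, -15, -2, 0, 0, 0.5], [-24, -15, -2, 0, 0, 0.5], [-24, -15, -2, 0, 0, 0.5], [-24, -15, -2, 0, 0, 0.5], [-42.5, -45, -2.6, 0, 0, 1.13], [-42.5, -45, -2.6, 0, 0, 1.13], [-42.5, -45, -2.6, 0, 0, 1.13], [-42.5, -45, -2.6, 0, 0, 1.13]]], grip=0)

```text
clock: 1.25
eef_pos: [452.4, 149.6, 327.5]
tool_rot: [3.141, -0.0, 1.596]
force: [1.6, 0.1, 0.6]
width: 85.3
gripper_force: 0.0
```

```bash
python3 - <<'E'
from h import *
s=ctrl.read_state(); print(s["eef_pos"],s["tool_rot"],s["clock"])
plan([((470,0,330),1.57),((480,-300,320),1.57),((480,-405,280),1.57)])
E
```

```text
[452.42429625 149.64019374 327.52074818] [ 3.14111583e+00 -4.02601810e-04  1.59588248e+00] 1.25
(470, 0, 330) 1.57 -> [-15.0, 1.38, -0.25] [0.0, -0.0, 0.026]
(480, -300, 320) 1.57 -> [-45.02, 1.63, 0.73] [0.0, -0.0, 0.026]
(480, -405, 280) 1.57 -> [-55.52, 1.36, 4.73] [0.0, -0.0, 0.026]
```

Request:
send_rows(rows=[[[-15, 1.4, 0, 0, 0, 0], [-15, 1.4, 0, 0, 0, 0], [-15, 1.4, 0, 0, 0, 0], [-55.5, 1.4, 4, 0, 0, 0.05], [-55.5, 1.4, 4, 0, 0, 0.05], [-55.5, 1.4, 4, 0, 0, 0.05], [-55.5, 1.4, 4, 0, 0, 0.05], [-55.5, 1.4, 4, 0, 0, 0.05], [-55.5, 1.4, 4, 0, 0, 0.05], [-55.5, 1.4, 4, 0, 0, 0.05]]])

```text
clock: 2.25
eef_pos: [481.8, -347.3, 292.7]
tool_rot: [3.141, -0.0, 1.552]
force: [1.6, 0.4, 0.5]
width: 85.2
gripper_force: 0.0
```

Request:
send_rows(rows=[[[-12, 0, 2, 0, 0, 0], [-12, 0, 2, 0, 0, 0], [-12, 0, 2, 0, 0, 0], [-12, 0, 2, 0, 0, 0], [-12, 0, 2, 0, 0, 0]]])

```text
clock: 2.75
eef_pos: [479.5, -465.0, 272.4]
tool_rot: [-3.141, -0.002, 1.551]
force: [0.8, -0.5, -0.3]
width: 85.4
gripper_force: 0.0
```

```bash
python3 - <<'E'
from h import *
s,M=tool(); print(s["eef_pos"],s["tool_rot"],s["clock"])
g=ctrl.get_image("wrist"); cv2.imwrite("pics/w1.png",g["pixels"][:,:,::-1]); 
T=M@np.array(g["mount"]); print("scr px",proj(g,[487,-406,56],T))
E
```

```text
[ 479.46920844 -465.0073435   272.3611801 ] [-3.14105992e+00 -1.55012307e-03  1.55117837e+00] 2.75
scr px (np.float64(262.74413209957476), np.float64(115.31916349549594))
```

View pics/w1.png

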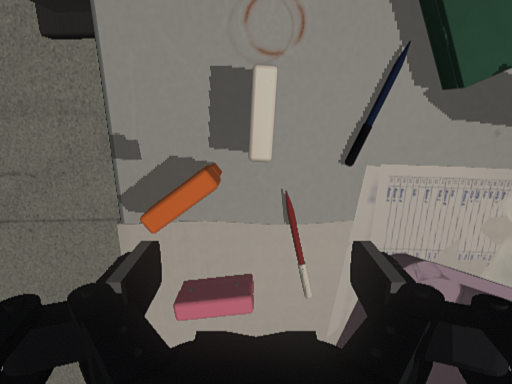

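```bash
python3 - <<'E'
from h import *
s,M=tool(); g=ctrl.get_image("wrist"); T=M@np.array(g["mount"])
im=g["pixels"].astype(int); m=(im.min(2)>165); m[:, :240]=0; m[:,290:]=0; m[:60]=0; m[170:]=0
m=m.astype(np.uint8); n,lab,st,ce=cv2.connectedComponentsWithStats(m); k=1+st[1:,4].argmax()
pts=np.argwhere(lab==k)[:,::-1]; print(st[k],ce[k])
X=np.array([hit(g,u,v,56,T)[:2] for u,v in pts],np.float32)
print(cv2.minAreaRect(X),X.min(0),X.max(0))
r=cv2.minAreaRect(X)
plan([((487,-405,150),1.49)])
E
```

```text
[266  71   7  35  92] [269.85869565  84.63043478]
((493.39129638671875, -382.3276672363281), (27.94974136352539, 5.129392623901367), 89.80171966552734) [ 490.8611  -396.30527] [ 496.0041  -368.34702]
(487, -405, 150) 1.49 -> [5.85, 0.54, 12.31] [0.0, -0.002, 0.064]
```

```bash
python3 - <<'E'
from h import *
s,M=tool(); g=ctrl.get_image("wrist"); T=M@np.array(g["mount"])
im=g["pixels"].astype(int); print(im[110,240:290:3].tolist())
m=(im.min(2)>115)&(im[:,:,0]-im[:,:,2]>8); m[:, :240]=0; m[:,290:]=0; m[:60]=0; m[170:]=0
m=m.astype(np.uint8); n,lab,st,ce=cv2.connectedComponentsWithStats(m); k=1+st[1:,4].argmax()
pts=np.argwhere(lab==k)[:,::-1]; print(st[k],ce[k])
X=np.array([hit(g,u,v,56,T)[:2] for u,v in pts],np.float32)
print(cv2.minAreaRect(X),X.min(0),X.max(0))
for p in [(253,66),(276,66),(271,160),(250,160)]: print(hit(g,*p,56,T))
E
```

```text
[[79, 78, 74], [79, 77, 73], [78, 76, 73], [87, 83, 77], [160, 151, 139], [185, 175, 161], [185, 176, 161], [186, 178, 162], [186, 178, 163], [185, 179, 165], [186, 177, 163], [146, 137, 126], [131, 128, 122], [129, 127, 120], [131, 129, 122], [131, 129, 122], [131, 129, 122]]
[ 249   60   41  110 2997] [267.58858859 115.89422756]
((493.0038757324219, -406.2842712402344), (36.6109733581543, 93.59761810302734), 0.6599261164665222) [ 475.1328 -452.9541] [ 511.78506 -359.35556]
[ 480.26199676 -363.71487753   56.        ]
[ 499.78839758 -364.02923757   56.        ]
[ 495.27310515 -444.43233923   56.        ]
[ 476.04822396 -444.11888901   56.        ]
```

```bash
python3 - <<'E'
from h import *
plan([((488,-404,140),1.51),((488,-404,98),1.51)])
E
```

```text
(488, -404, 140) 1.51 -> [5.95, 0.63, 13.33] [0.001, -0.001, 0.044]
(488, -404, 98) 1.51 -> [5.95, 0.63, 17.53] [0.001, -0.001, 0.044]
```

Request:
send_rows(rows=[[[6, 0.65, 8, 0, 0, 0.04], [6, 0.65, 8, 0, 0, 0.04], [6, 0.65, 13, 0, 0, 0.04], [6, 0.65, 15, 0, 0, 0.04], [6, 0.65, 17, 0, 0, 0.04], [6, 0.65, 17.5, 0, 0, 0.04], [6, 0.65, 17.5, 0, 0, 0.04], [6, 0.65, 17.5, 0, 0, 0.04]]])

```text
clock: 3.7
eef_pos: [488.1, -405.6, 99.3]
tool_rot: [3.14, 0.001, 1.512]
force: [-0.0, -0.6, -0.3]
width: 85.7
gripper_force: 0.0
```

Request:
send_rows(rows=[[[0, 0, 0, 0, 0, 0], [0, 0, 0, 0, 0, 0], [0, 0, 0, 0, 0, 0], [0, 0, 0, 0, 0, 0], [0, 0, 0, 0, 0, 0], [0, 0, 0, 0, 0, 0], [0, 0, 0, 0, 0, 0], [0, 0, 0, 0, 0, 0], [0, 0, 0, 0, 0, 0]]], grip=255)

```text
clock: 4.6
eef_pos: [487.5, -405.8, 98.3]
tool_rot: [3.141, 0.001, 1.512]
force: [-0.2, -0.6, 6.2]
width: 20.9
gripper_force: 59.4
```

```bash
python3 - <<'E'
from h import *
s,M=tool(); print({k:np.round(v,3).tolist() for k,v in s.items()})
E
```

```text
{'clock': 4.6, 'qpos': [0.479, 0.892, 0.289, 1.707, -0.403, 0.6, 0.943], 'qd': [0.0, -0.001, -0.0, 0.001, 0.001, -0.001, 0.0], 'tau': [-0.02, -56.923, 5.508, -10.919, 0.032, 0.009, -0.011], 'eef_pos': [487.482, -405.847, 98.326], 'tool_rot': [3.141, 0.001, 1.512], 'force': [-0.194, -0.552, 6.22], 'torque': [0.041, -0.008, 0.047], 'gripper_force': 59.418, 'width': 20.876}
```

Request:
send_rows(rows=[[[0, 0, -5, 0, 0, 0], [0, 0, -10, 0, 0, 0], [16, -1, -20, 0, 0, 0], [16, -1, -20, 0, 0, 0], [16, -1, -20, 0, 0, 0], [16, -1, -20, 0, 0, 0], [16, -1, -20, 0, 0, 0], [16, -1, -20, 0, 0, 0]]])

```text
clock: 5.4
eef_pos: [486.8, -244.4, 297.9]
tool_rot: [3.142, -0.0, 1.514]
force: [0.2, -0.5, -1.6]
width: 21.3
gripper_force: 59.0
```

```bash
python3 - <<'E'
from h import *
s,M=tool(); print(s["eef_pos"],s["tool_rot"],s["clock"],s["force"],s["width"])
g=ctrl.get_image("wrist"); cv2.imwrite("pics/w2.png",g["pixels"][:,:,::-1]); 
E
```

```text
[ 486.81510752 -244.4081303   297.93749507] [ 3.14155321e+00 -2.62715030e-05  1.51387683e+00] 5.4 [ 0.2463933  -0.48558937 -1.61824131] 21.264490512677487
```

View pics/w2.png

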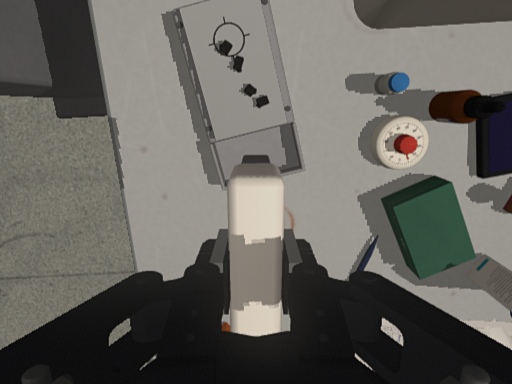

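```bash
python3 - <<'E'
from h import *
s,M=tool(); g=ctrl.get_image("wrist"); T=M@np.array(g["mount"])
H=lambda u,v,z=30: hit(g,u,v,z,T)[:2].round(1)
for n,p in dict(ring=(229,39),ll=(182,11),lr=(211,139),ru=(266,3),rl=(287,121)).items(): print(n,H(*p))
for p in [(225,47),(237,65),(249,90),(262,101)]: print("crumb",H(*p,36))
print("trough",H(222,187,24),H(302,168,24),H(287,122,24))
I=cv2.resize(g["pixels"][0:200,160:320,::-1],None,fx=3,fy=3,interpolation=cv2.INTER_CUBIC); cv2.imwrite("pics/w2c.png",I)
E
```

```text
ring [ 467.9 -114.4]
ll [424.9 -87.3]
lr [ 441.1 -209.9]
ru [505.5 -85.2]
rl [ 522. -196.]
crumb [ 463.8 -122.4]
crumb [ 474.2 -139.3]
crumb [ 484.5 -163.2]
crumb [ 496.9 -174.5]
trough [ 447.5 -264.3] [ 537.4 -247.9] [ 522.5 -197.3]
```

View pics/w2c.png

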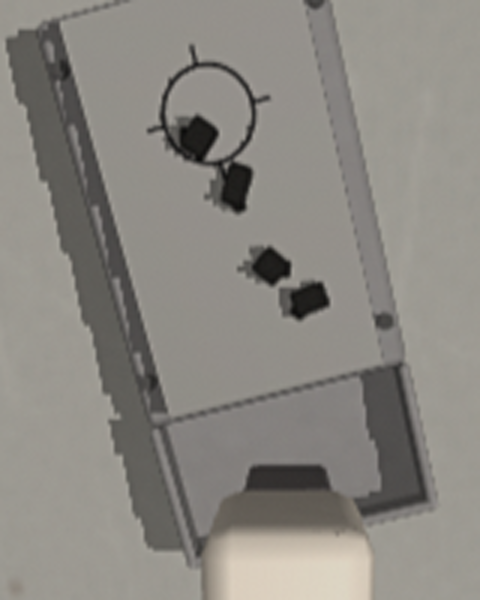

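```bash
python3 - <<'E'
from h import *
s,M=tool(); g=ctrl.get_image("wrist"); T=M@np.array(g["mount"])
H=lambda u,v,z=30: hit(g,160+(u-1)/3,(v-1)/3,z,T)[:2]
def ang(a,b): d=a-b; return np.degrees(np.arctan2(-d[0],d[1])).round(1)
print("steel L",ang(H(62,20),H(165,405)),"steel R",ang(H(307,10),H(385,362)),"screws",ang(H(63,70),H(150,382)))
a,b=H(160,423),H(402,364); print("end",a,b,np.degrees(np.arctan2(*(b-a)[::-1])))
print("steel bl, br",H(167,410),H(384,366), "top edge", H(62,20), H(120,3)) 
print("ring",H(209,112))
plan([((464,-97,298),3.307),((464,-97,140),3.307)])
E
```

```text
steel L 9.9 steel R 10.8 screws 10.4
end [ 442.710134   -212.35842933] [ 528.51011835 -197.10764114] 10.078952242348384
steel bl, br [ 445.59826541 -207.98602572] [ 522.25154513 -197.41393513] top edge [423.69111476 -83.96415161] [442.59433669 -80.28843806]
ring [ 468.13269825 -113.38790223]
(464, -97, 298) 3.307 -> [14.79, -3.1, -0.1] [-0.002, -0.001, -1.797]
(464, -97, 140) 3.307 -> [14.79, -3.07, 15.7] [-0.002, -0.001, -1.797]
```

Request:
send_rows(rows=[[[0, 0, 0, 0, 0, -0.15], [0, 0, 0, 0, 0, -0.3], [0, 0, 0, 0, 0, -0.45], [3, -0.6, 0, 0, 0, -0.6], [6, -1.2, 0, 0, 0, -0.75], [9, -1.8, 0, 0, 0, -0.9], [12, -2.4, 0, 0, 0, -1.05], [14.8, -2.9, 2, 0, 0, -1.2], [14.8, -2.9, 2, 0, 0, -1.35], [14.8, -2.9, 2, 0, 0, -1.5]]])

```text
clock: 6.55
eef_pos: [465.9, -96.0, 276.6]
tool_rot: [-3.142, -0.003, 3.018]
force: [0.6, -0.4, -0.1]
width: 21.5
gripper_force: 59.0
```

Request:
send_rows(rows=[[[0, 0, 0, 0, 0, -0.15], [0, 0, 0, 0, 0, -0.31], [0, 0, 2, 0, 0, -0.31], [0, 0, 5, 0, 0, -0.31], [0, 0, 5, 0, 0, -0.31], [0, 0, 5, 0, 0, -0.31]]])

```text
clock: 7.15
eef_pos: [466.1, -96.7, 227.4]
tool_rot: [3.141, -0.002, -2.963]
force: [1.5, -0.2, -1.2]
width: 21.0
gripper_force: 59.0
```

```bash
python3 - <<'E'
from h import *
s,M=tool(); print(s["eef_pos"],s["tool_rot"],s["clock"],s["force"],s["width"],s["qpos"].round(2) if hasattr(s["qpos"],"round") else s["qpos"])
plan([((465.5,-97.5,150),3.32-2*np.pi),((465.5,-97.5,129.5),3.32-2*np.pi)])
E
```

```text
[466.10367592 -96.72150935 227.39207819] [ 3.14098168e+00 -2.31267787e-03 -2.96331162e+00] 7.15 [ 1.47775249 -0.19907497 -1.2064492 ] 21.044474134101314 [ 0.19  0.5  -0.07  2.07  0.06  0.58  1.83]
(465.5, -97.5, 150) -2.963 -> [0.06, -0.07, 7.74] [0.001, -0.002, -0.0]
(465.5, -97.5, 129.5) -2.963 -> [0.05, -0.07, 9.79] [0.001, -0.002, -0.0]
```

Request:
send_rows(rows=[[[0, 0, 4, 0, 0, 0], [0, 0, 7, 0, 0, 0], [0, 0, 8.5, 0, 0, 0], [0, 0, 9.3, 0, 0, 0], [0, 0, 9.6, 0, 0, 0], [0, 0, 9.7, 0, 0, 0], [0, 0, 9.7, 0, 0, 0], [0, 0, 9.7, 0, 0, 0]]])

```text
clock: 7.95
eef_pos: [467.0, -95.9, 131.8]
tool_rot: [-3.141, 0.002, -2.961]
force: [-0.4, -0.5, -0.6]
width: 21.5
gripper_force: 59.0
```

```bash
python3 - <<'E'
from h import *
s,M=tool(); print(s["eef_pos"],s["tool_rot"],s["clock"],s["force"],s["width"])
g=ctrl.get_image("wrist"); cv2.imwrite("pics/w3.png",g["pixels"][:,:,::-1])
E
```

```text
[467.02185136 -95.89136601 131.76123559] [-3.14107024e+00  1.53249579e-03 -2.96144753e+00] 7.95 [-0.44622176 -0.53797646 -0.62643001] 21.46207070260025
```

View pics/w3.png

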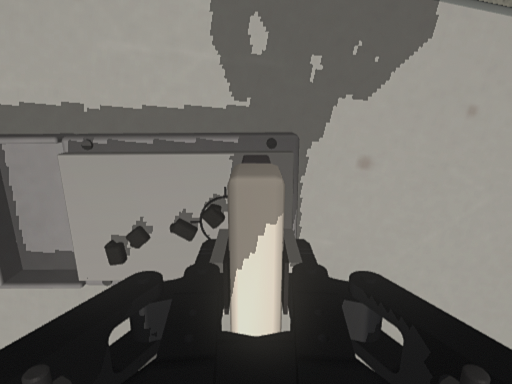

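Request:
send_rows(rows=[[[0, 0, 0.15, 0, 0, 0], [0, 0, 0.25, 0, 0, 0], [0, 0, 0.25, 0, 0, 0], [0, 0, 0.25, 0, 0, 0]]])

```text
clock: 8.4
eef_pos: [466.5, -95.7, 128.4]
tool_rot: [3.141, -0.0, -2.961]
force: [0.4, -0.1, -1.1]
width: 20.6
gripper_force: 59.0
```

Request:
send_rows(rows=[[[0, -1, 0, 0, 0, 0], [0, -2, 0, 0, 0, 0], [0, -3, 0, 0, 0, 0], [0, -4, 0, 0, 0, 0], [0, -5, 0, 0, 0, 0], [0, -6, 0, 0, 0, 0], [0, -7, 0, 0, 0, 0], [0, -8, 0, 0, 0, 0], [0, -9, 0, 0, 0, 0], [0, -10, 0, 0, 0, 0]]])

```text
clock: 9.4
eef_pos: [484.6, -195.0, 128.5]
tool_rot: [-3.142, -0.0, -2.961]
force: [-0.2, 0.2, -1.1]
width: 21.3
gripper_force: 59.0
```

Request:
send_rows(rows=[[[0, -0.5, 0, 0, 0, 0], [0, -1, 0, 0, 0, 0], [0, -1.5, 0, 0, 0, 0], [0, -2, 0, 0, 0, 0], [0, -2.2, 0, 0, 0, 0], [0, -2.2, 0, 0, 0, 0]]])

```text
clock: 10.0
eef_pos: [488.4, -216.1, 128.4]
tool_rot: [-3.142, -0.0, -2.962]
force: [-0.3, -0.2, -1.5]
width: 21.3
gripper_force: 59.0
```

```bash
python3 - <<'E'
from h import *
s,M=tool(); print(s["eef_pos"],s["tool_rot"],s["clock"],s["force"],s["width"])
g=ctrl.get_image("wrist"); cv2.imwrite("pics/w4.png",g["pixels"][:,:,::-1])
E
```

```text
[ 488.36713121 -216.08052339  128.42986382] [-3.14152158e+00 -2.88807715e-05 -2.96176977e+00] 10.0 [-0.29104351 -0.23081025 -1.50011906] 21.32535898443167
```

View pics/w4.png

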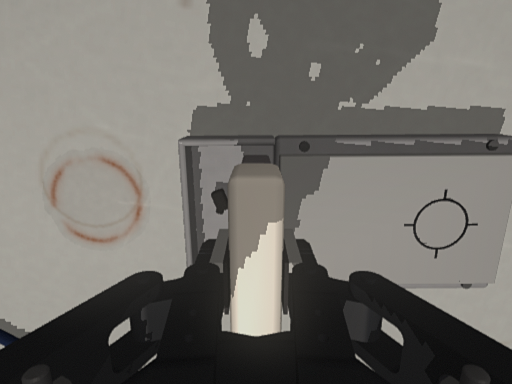

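Request:
send_rows(rows=[[[0, 0, -4, 0, 0, 0], [0, 0, -8, 0, 0, 0], [4, -8, -8, 0, 0, 0], [4, -12.4, -8, 0, 0, 0], [4, -12.4, -8, 0, 0, 0], [4, -12.4, -8, 0, 0, 0], [4, -12.4, -8, 0, 0, 0]]])

```text
clock: 10.75
eef_pos: [470.8, -345.0, 208.1]
tool_rot: [3.141, -0.0, -2.963]
force: [0.0, 1.6, -0.7]
width: 21.3
gripper_force: 59.1
```

```bash
python3 - <<'E'
from h import *
s,M=tool(); print(s["eef_pos"],s["tool_rot"],s["clock"],s["force"],s["width"])
g=ctrl.get_image("wrist"); cv2.imwrite("pics/w5.png",g["pixels"][:,:,::-1])
plan([((470,-345,98.8),-2.962)])
w4=cv2.imread("pics/w4.png")
# ring from w4
M4=np.eye(4); M4[:3,:3]=R.from_euler("xyz",[-3.1415,0,-2.9618]).as_matrix(); M4[:3,3]=[488.37,-216.08,128.43]
T4=M4@np.array(g["mount"]); print("ring",hit(g,441,224,30,T4),"ticks",hit(g,405,225,30,T4),hit(g,477,224,30,T4),hit(g,446,191,30,T4),hit(g,436,257,30,T4))
E
```

```text
[ 470.77107003 -345.02595468  208.13343174] [ 3.14063887e+00 -3.72202030e-04 -2.96282008e+00] 10.75 [ 0.01762296  1.62659604 -0.68570759] 21.266818518598345
(470, -345, 98.8) -2.962 -> [0.14, -0.12, 10.94] [0.002, -0.0, 0.001]
ring [ 467.64938955 -112.63896041   30.        ] ticks [ 471.90272348 -132.54961431   30.        ] [463.97816503 -92.54650932  30.        ] [ 448.61829961 -116.35598234   30.        ] [ 487.82830021 -108.69775401   30.        ]
```

View pics/w5.png

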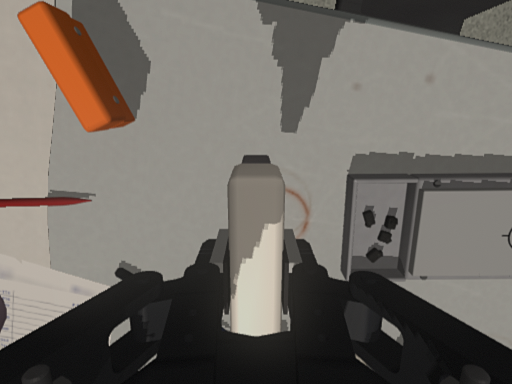

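Request:
send_rows(rows=[[[0.5, 0, 4, 0, 0, 0], [0.5, 0, 8, 0, 0, 0], [0.5, 0, 10, 0, 0, 0], [0.5, 0, 10.6, 0, 0, 0], [0.5, 0, 10.8, 0, 0, 0], [0.5, 0, 10.9, 0, 0, 0], [0.5, 0, 10.9, 0, 0, 0], [0.5, 0, 10.9, 0, 0, 0]]])

```text
clock: 11.6
eef_pos: [466.9, -346.2, 100.6]
tool_rot: [-3.14, 0.001, -2.961]
force: [0.3, -0.6, -1.5]
width: 20.8
gripper_force: 59.1
```

Request:
send_rows(rows=[[[0, 0, 0.1, 0, 0, 0], [0, 0, 0.2, 0, 0, 0], [0, 0, 0.2, 0, 0, 0], [0, 0, 0.2, 0, 0, 0]]])

```text
clock: 12.0
eef_pos: [466.6, -346.1, 98.3]
tool_rot: [-3.141, 0.001, -2.962]
force: [-0.3, 1.4, 4.1]
width: 21.3
gripper_force: 59.7
```

Request:
send_rows(rows=[[[0, 0, 0, 0, 0, 0], [0, 0, 0, 0, 0, 0], [0, 0, 0, 0, 0, 0], [0, 0, 0, 0, 0, 0], [0, 0, 0, 0, 0, 0], [0, 0, -2, 0, 0, 0], [0, 0, -6, 0, 0, 0], [0, 0, -11, 0, 0, 0], [0, 0, -16, 0, 0, 0], [0, 0, -21, 0, 0, 0]]], grip=0)

```text
clock: 13.0
eef_pos: [466.0, -345.6, 309.4]
tool_rot: [3.141, -0.0, -2.961]
force: [0.5, -0.7, -0.5]
width: 85.2
gripper_force: 0.0
```

Request:
send_rows(rows=[[[-0.7, 5, -3, 0, 0, 0.14], [-1.4, 10, -3, 0, 0, 0.28], [-2.1, 15, -3, 0, 0, 0.42], [-2.8, 20, -3, 0, 0, 0.56], [-3.5, 25, -3, 0, 0, 0.7], [-4.2, 30, -3, 0, 0, 0.85], [-5, 35, -3, 0, 0, 1], [-6, 40, -3, 0, 0, 1.15], [-6.6, 45, -3, 0, 0, 1.3], [-6.6, 45, -3, 0, 0, 1.45]]])

```text
clock: 14.0
eef_pos: [450.2, 110.2, 337.6]
tool_rot: [3.141, -0.0, 1.951]
force: [-0.4, 0.2, 0.6]
width: 85.6
gripper_force: 0.0
```

Request:
send_rows(rows=[[[0, 0, 0, 0, 0, 0.15], [0, 0, 0, 0, 0, 0.3], [0, 0, 0, 0, 0, 0.3], [0, 0, 0, 0, 0, 0.3]]])

```text
clock: 14.4
eef_pos: [450.5, 107.9, 337.4]
tool_rot: [-3.141, 0.0, 1.659]
force: [-0.8, -0.2, 0.1]
width: 85.8
gripper_force: 0.0
```

```bash
python3 - <<'E'
from h import *
s,M=tool(); print(s["eef_pos"],s["tool_rot"],s["clock"],s["force"],s["width"])
g=ctrl.get_image("wrist"); cv2.imwrite("pics/w6.png",g["pixels"][:,:,::-1]); T=M@np.array(g["mount"])
for p in [(452,206,168),(452,200,34),(452,200,0)]: print(proj(g,p,T))
# ascii-level: dark handle blob (neutral dark) stats
im=g["pixels"].astype(int); m=((im.max(2)<60)).astype(np.uint8); m[250:]=0
n,l,st,ce=cv2.connectedComponentsWithStats(m)
for k in range(1,n):
    if st[k,4]>80: print(st[k].tolist(),ce[k].round(1))
E
```

```text
[450.54438572 107.89762857 337.44370456] [-3.14143847e+00  1.07994308e-04  1.65930641e+00] 14.4 [-0.82908258 -0.22533073  0.13850138] 85.75218100645041
(np.float64(269.786984272432), np.float64(60.55085630240336))
(np.float64(264.00096476572674), np.float64(82.95200020414394))
(np.float64(263.2746876455381), np.float64(84.91905297625817))
[419, 0, 16, 11, 147] [426.3   4.5]
[219, 32, 91, 95, 570] [255.8  93.6]
[237, 41, 54, 55, 1304] [264.7  73.2]
[20, 89, 137, 135, 8363] [113.2 142.2]
[448, 155, 64, 9, 193] [481.7 159.3]
[371, 184, 51, 66, 1940] [398.1 222.3]
[146, 241, 14, 9, 97] [153.4 245.6]
[352, 241, 14, 9, 97] [357.6 245.6]
```

```bash
python3 - <<'E'
from h import *
a=cv2.imread("pics/w6.png"); b=cv2.imread("pics/side0.png")
C=np.zeros((540,800,3),np.uint8)
C[:,:600]=cv2.resize(a[0:180,160:360],None,fx=3,fy=3,interpolation=cv2.INTER_CUBIC)
C[:300,600:]=cv2.resize(b[130:190,157:197],None,fx=5,fy=5,interpolation=cv2.INTER_CUBIC)
cv2.imwrite("pics/g.png",C)
E
```

```text
(no output)
```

View pics/g.png

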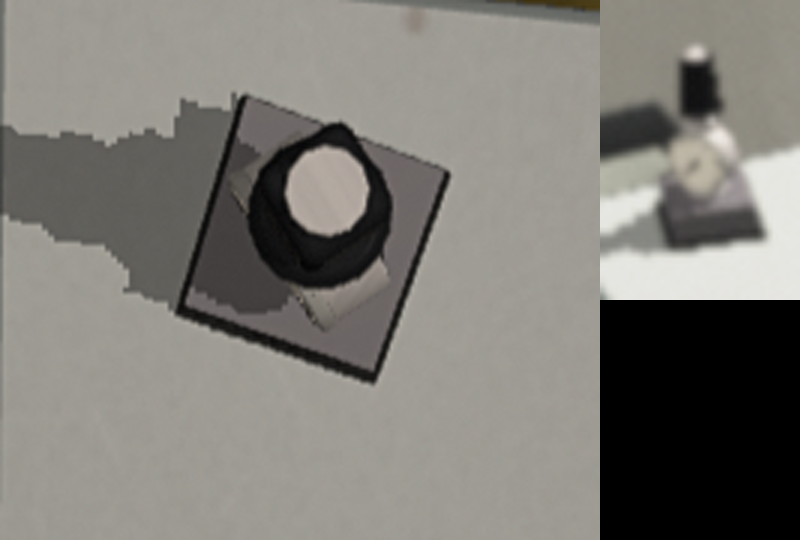

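```bash
python3 - <<'E'
from h import *
s,M=tool(); g=ctrl.get_image("wrist"); T=M@np.array(g["mount"])
H=lambda u,v,z: hit(g,160+(u-1)/3,(v-1)/3,z,T)[:2]
a=lambda d: np.degrees(np.arctan2(d[1],d[0])).round(1)
t,b=H(340,125,167),H(310,268,167); print("diag",t,b,np.linalg.norm(t-b),a(t-b)-45,"centre",(t+b)/2)
print("cap",H(327,190,168))
p,q=H(325,330,72),H(388,268,72); print("case end",np.linalg.norm(q-p),a(q-p)); r=H(295,290,85); print("front",a(p-r)+90)
h=[H(*c,34) for c in [(244,96),(449,174),(376,376),(182,308)]]; print("block top",h,np.mean(h,0),a(h[1]-h[0]))
# edge profile: gradient-based: handle minAreaRect of black pixels unprojected
im=g["pixels"].astype(int); m=((im.max(2)<45)).astype(np.uint8)
for y in range(38,100,3): print(y,"".join("#" if x<45 else ("+" if x<75 else ".") for x in im[y,225:305].max(1)))
E
```

```text
diag [453.17658304 218.65920284] [449.22663637 186.536162  ] 32.36497847100483 38.0 centre [451.20160971 202.59768242]
cap [451.5391105  204.23962808]
case end 29.14100515578214 49.0
front 44.3
block top [array([422.53298866, 249.761918  ]), array([499.21907064, 230.49994421]), array([480.79702886, 156.18312256]), array([404.73113614, 174.76331875])] [451.82005607 202.80207588] -14.1
38 .............##+................................................................
41 ............##+.............................+####+..............................
44 ...........##+.........................+############+...........................
47 ..........###++.................++####################+.........................
50 .........###+++++++........+########...............+####+.......................
53 ........+##++++++++.....+########+....................+###+.....................
56 .......+##++++.......+#########.........................+####+..................
59 ......+##++.........##########+..........................+#####.................
62 .....+##+++........###########........
[... 350 characters left out ...]
.+###########............##.
77 .###++++++++++++++###################++.........++##############+...........##..
80 ###++++++++++++++++############################################+...........##...
83 ##+++++++++++++++++++#########################################............#+....
86 #+++++++++++++++++++++#####################################+.............##.....
89 +++++++++++++++++++++++++###############################+...............#+......
92 ++++++++++++++++++++++++++++#########################+.................#+.......
95 +++++++++++++++++++++++++++++++...+++++++#+##++......................+#+........
98 ....+++++++++++++++++++++++++++...+.................................+#+.........
```

```bash
python3 - <<'E'
from h import *
plan([((451.6,203.5,300),2.32),((451.6,203.5,201),2.32)])
E
```

```text
(451.6, 203.5, 300) 2.32 -> [9.54, 0.93, 3.75] [0.0, -0.0, -0.662]
(451.6, 203.5, 201) 2.32 -> [9.54, 0.93, 13.65] [0.0, -0.0, -0.662]
```

Request:
send_rows(rows=[[[4, 0.4, 0, 0, 0, -0.15], [8, 0.8, 0, 0, 0, -0.3], [9.5, 0.9, 2, 0, 0, -0.45], [9.5, 0.9, 4, 0, 0, -0.6], [9.5, 0.9, 6, 0, 0, -0.66], [9.5, 0.9, 6, 0, 0, -0.66], [9.5, 0.9, 6, 0, 0, -0.66]]])

```text
clock: 15.2
eef_pos: [451.8, 202.9, 277.7]
tool_rot: [-3.141, -0.0, 2.314]
force: [0.3, 0.0, 0.2]
width: 85.3
gripper_force: 0.0
```

```bash
python3 - <<'E'
from h import *
s,M=tool(); print(s["eef_pos"],s["tool_rot"],s["clock"])
g=ctrl.get_image("wrist"); cv2.imwrite("pics/w7.png",g["pixels"][:,:,::-1]); T=M@np.array(g["mount"])
u,v=proj(g,(451.6,203.5,168),T); print(u,v)
im=g["pixels"].astype(int).max(2); v0=int(v);u0=int(u)
for y in range(v0-66,v0+70,4): print(y,"".join("#" if x<45 else ("+" if x<75 else ("." if x<150 else "o")) for x in im[min(y,383),u0-90:u0+90:2]))
E
```

```text
[451.8452365  202.92967848 277.66428837] [-3.14128095e+00 -2.39040253e-04  2.31415496e+00] 15.2
255.51755373538936 219.48766525358553
153 oooooooooooooooooo..+#####+++++++++++.........................+##.oooooooooooooooooooooooo
157 oooooooooooooooooo.####++++++++++++++..........................+##.ooooooooooooooooooooooo
161 ooooooooooooooooooo.+..++++++++++++++.................#..........##+oooooooooooooooooooooo
165 oooooooooooooooooooo....+++++++++++++.................#...........###ooooooooooooooooooooo
169 oooooooooooooooooooooo...+++++++++++........++##+.....#............+##.ooooooooooooooooooo
173 ooooooooooooooooooooooo....+++++++++...##############+#..............##.oooooooooooooooooo
177 ooooooooooooooooooooooooo...++++++++####################..............##+ooooooooooooooooo
181 oooooooooooooooooooooooooo....+++++######################+..............oooooooooooooooooo
185 ooooooooooooooooooooooooooo......#########################+............ooooooooooooooooooo
189 ooooooooooooooooooooooooooooo....##########################.........oooooooooooooooooooooo
193 oooooooooooo
[... 1563 characters left out ...]
ooooooooooooooooooooooooooooooooooo
261 oooooooooooooooooooooooooooooooooooooooooooooooooooooooooooooooooooooooooooooooooooooooooo
265 oooooooooooooooooooooooooooooooooooooooooooooooooooooooooooooooooooooooooooooooooooooooooo
269 oooooooooooooooooooooooooooooooooooooooooooooooooooooooooooooooooooooooooooooooooooooooooo
273 oooooooooooooooooooooooooooooooooooooooooooooooooooooooooooooooooooooooooooooooooooooooooo
277 oooooooooooooooooooooooooooooooooooooooooooooooooooooooooooooooooooooooooooooooooooooooooo
281 oooooooooooooooooooooooooooooooooooooooooooooooooooooooooooooooooooooooooooooooooooooooooo
285 oooooooooooooooooooooooooooooooooooooooooooooooooooooooooooooooooooooooooooooooooooooooooo
```

```bash
python3 - <<'E'
from h import *
b=cv2.imread("pics/side0.png"); 
for y in range(150,178): print(y,*["%3d"%b[y,x].mean() for x in range(164,192)])
plan([((451.6,203.5,201),2.314)])
E
```

```text
150 119 113 104 100 106 119 129 127 106  52  21  19  17  18  22  28  48  89 126 135 136 136 137 137 136 137 139 139
151  89  81  73  70  79  99 118 125 104  53  24  19  20  21  26  36  52  87 126 136 136 137 137 136 137 137 138 137
152  62  58  55  53  59  77 100 113 102  61  37  33  33  36  54  72  81 106 130 136 138 138 137 135 137 136 136 138
153  54  52  52  51  51  58  76  96 102  89  77  66  62  69 106 137 123 128 135 135 137 137 137 136 137 135 137 139
154  49  50  50  48  46  49  60  77  97 110 115 107 101 104 138 170 157 145 137 137 136 136 137 136 136 136 136 139
155  48  47  45  46  46  45  50  61  82 110 128 131 125 126 143 172 189 179 153 139 137 136 137 137 135 137 135 137
156  48  45  45  44  44  44  46  58  82 110 129 137 138 147 172 202 222 217 184 153 138 136 137 136 136 136 135 136
157  47  45  43  44  43  45  54  79 108 129 142 145 149 161 191 220 230 229 211 176 143 137 136 137 136 136 136 135
158  47  49  51  57  58  56  74 116 144 155 163 165 167 167 176 200 218 223 216 190 151 137 137 138 137 135 136 137
159  68  77  91 104 104  89  97 141 168 174 176 177 176 
[... 1514 characters left out ...]
0  98  97  91  87  83  82  77  76  90 144 201 225 228
173 168 151 145 129 103  62  61  80  86  83  78  75  78  77  77  73  72  71  68  69  67  66  67  74 117 179 221 228
174 146 135 133 129 111  71  56  68  72  72  68  68  67  67  68  67  67  67  67  67  67  68  66  71  98 161 213 227
175 135 133 133 129 117  82  53  60  66  67  67  66  67  68  67  66  67  65  65  63  63  65  65  64  78 135 199 224
176 131 132 131 131 122  95  57  52  64  67  65  66  65  65  64  66  62  61  61  57  59  57  59  57  64 108 178 220
177 133 133 131 133 127 106  66  51  61  61  59  57  58  56  57  57  57  56  61  71  78  83  86  89  94 125 183 222
(451.6, 203.5, 201) 2.314 -> [0.07, -0.03, 7.72] [0.001, 0.0, 0.0]
```

Request:
send_rows(rows=[[[0, 0.05, 3, 0, 0, 0], [0, 0.05, 5, 0, 0, 0], [0, 0.05, 6.5, 0, 0, 0], [0, 0.05, 7.3, 0, 0, 0], [0, 0.05, 7.6, 0, 0, 0], [0, 0.05, 7.6, 0, 0, 0], [0, 0.05, 7.6, 0, 0, 0]]])

```text
clock: 15.95
eef_pos: [452.5, 203.9, 202.3]
tool_rot: [3.14, 0.0, 2.316]
force: [0.8, -0.2, 0.7]
width: 85.6
gripper_force: 0.0
```

Request:
send_rows(rows=[[[0, 0, 0, 0, 0, 0], [0, 0, 0, 0, 0, 0], [0, 0, 0, 0, 0, 0], [0, 0, 0, 0, 0, 0], [0, 0, 0, 0, 0, 0], [0, 0, 0, 0, 0, 0], [0, 0, 0, 0, 0, 0], [0, 0, 0, 0, 0, 0], [0, 0, 0, 0, 0, 0]]], grip=255)

```text
clock: 16.85
eef_pos: [452.0, 203.6, 201.5]
tool_rot: [3.141, 0.0, 2.316]
force: [-0.6, -0.6, 3.7]
width: 26.1
gripper_force: 58.3
```

```bash
python3 - <<'E'
from h import *
for i in range(4):
    s,M=tool(); print(np.round(s["eef_pos"],2),np.round(s["tool_rot"],4),s["clock"],np.round(s["force"],1),np.round(s["torque"],2),s["width"]); ctrl.get_image("wrist")
E
```

```text
[452.02 203.65 201.53] [3.1415e+00 1.0000e-04 2.3157e+00] 16.85 [-0.6 -0.6  3.7] [-0.12  0.1   0.01] 26.08361881673563
[452.02 203.69 201.53] [3.1414e+00 1.0000e-04 2.3158e+00] 16.9 [ 0.  -0.9  3.6] [-0.13  0.08  0.01] 25.69277876383154
[452.01 203.69 201.49] [3.1415 0.     2.3158] 16.95 [ 0.2 -1.   3.6] [-0.16  0.05  0.09] 25.971273166927055
[452.   203.67 201.48] [3.1415 0.     2.3158] 17.0 [-0.7 -1.1  4.3] [-0.14  0.09 -0.02] 25.758781523713694
```

Request:
send_rows(rows=[[[0, 0, -0.5, 0, 0, 0], [0, 0, -1.5, 0, 0, 0], [0, 0, -2.5, 0, 0, 0], [0, 0, -3.5, 0, 0, 0], [0, 0, -5, 0, 0, 0], [0, 0, -6.5, 0, 0, 0], [0, 0, -8, 0, 0, 0], [0, 0, -9, 0, 0, 0], [0, 0, -9.5, 0, 0, 0], [0, 0, -9.5, 0, 0, 0]]])

```text
clock: 18.05
eef_pos: [452.1, 203.8, 297.1]
tool_rot: [3.14, 0.0, 2.316]
force: [-0.4, 0.0, -3.6]
width: 26.0
gripper_force: 58.3
```

```bash
python3 - <<'E'
from h import *
for i in range(3):
    s,M=tool(); print(np.round(s["eef_pos"],2),np.round(s["tool_rot"],4),s["clock"],np.round(s["force"],1),np.round(s["torque"],2),s["width"]); ctrl.get_image("wrist")
plan([((468,-113,296),np.pi/2)])
E
```

```text
[452.11 203.78 297.12] [3.1404e+00 3.0000e-04 2.3158e+00] 18.05 [-0.4  0.  -3.6] [ 0.04 -0.02 -0.04] 25.951468857245576
[451.84 203.66 296.51] [ 3.1415 -0.      2.3158] 18.1 [-0.9 -0.2 -3.9] [-0.01 -0.03  0.07] 25.76964807560152
[451.62 203.55 296.09] [-3.1407e+00 -3.0000e-04  2.3159e+00] 18.15 [-0.6  0.4 -3.3] [0.03 0.01 0.01] 25.939479807583137
(468, -113, 296) 1.571 -> [-24.38, -20.25, 0.01] [-0.001, 0.0, 0.745]
```

Request:
send_rows(rows=[[[-1, -0.8, 0, 0, 0, 0.03], [-3, -2.5, 0, 0, 0, 0.08], [-5.5, -4.6, 0, 0, 0, 0.15], [-8, -6.7, 0, 0, 0, 0.25], [-10.5, -8.8, 0, 0, 0, 0.35], [-13, -10.9, 0, 0, 0, 0.45], [-15.5, -13, 0, 0, 0, 0.53], [-18, -15, 0, 0, 0, 0.6], [-20, -16.7, 0, 0, 0, 0.66], [-21.8, -18.1, 0, 0, 0, 0.7]]])

```text
clock: 19.2
eef_pos: [465.7, -81.9, 296.1]
tool_rot: [-3.14, 0.001, 1.61]
force: [0.3, 0.4, -3.0]
width: 26.3
gripper_force: 58.2
```

Request:
send_rows(rows=[[[-1.3, -1.2, 0, 0, 0, 0.03], [-2.1, -1.75, 0, 0, 0, 0.045], [-2.5, -2.1, 0, 0, 0, 0.045], [-2.5, -2.1, 0, 0, 0, 0.045], [-2.5, -2.1, 0, 0, 0, 0.045]]])

```text
clock: 19.7
eef_pos: [447.0, -104.3, 296.5]
tool_rot: [3.141, -0.001, 1.572]
force: [0.4, -1.3, -2.6]
width: 25.6
gripper_force: 58.3
```

```bash
python3 - <<'E'
from h import *
for i in range(3):
    s,M=tool(); print(np.round(s["eef_pos"],2),np.round(s["tool_rot"],4),s["clock"],np.round(s["force"],1),np.round(s["torque"],2),s["width"]); g=ctrl.get_image("wrist")
cv2.imwrite("pics/w8.png",g["pixels"][:,:,::-1])
plan([((468,-113,240),np.pi/2)])
E
```

```text
[ 447.03 -104.26  296.53] [ 3.1412e+00 -6.0000e-04  1.5724e+00] 19.7 [ 0.4 -1.3 -2.6] [ 0.02  0.01 -0.04] 25.621656112238565
[ 447.19 -104.19  296.52] [ 3.1411e+00 -6.0000e-04  1.5727e+00] 19.75 [ 0.5 -0.3 -3.9] [ 0.01 -0.01 -0.03] 25.98699066107045
[ 447.23 -104.27  296.51] [ 3.1412e+00 -4.0000e-04  1.5727e+00] 19.8 [-0.6 -0.5 -2.9] [0.01 0.02 0.07] 25.826544016074592
(468, -113, 240) 1.571 -> [-0.87, 2.08, 5.65] [0.0, -0.0, 0.002]
```

Request:
send_rows(rows=[[[-0.3, 0.7, 0, 0, 0, 0], [-0.6, 1.4, 0, 0, 0, 0], [-0.85, 2.1, 1, 0, 0, 0], [-0.85, 2.1, 2.5, 0, 0, 0], [-0.85, 2.1, 4, 0, 0, 0], [-0.85, 2.1, 5, 0, 0, 0], [-0.85, 2.1, 5.6, 0, 0, 0], [-0.85, 2.1, 5.6, 0, 0, 0], [-0.85, 2.1, 5.6, 0, 0, 0]]])

```text
clock: 20.75
eef_pos: [468.2, -113.8, 240.6]
tool_rot: [3.141, 0.0, 1.571]
force: [1.1, -0.1, -2.1]
width: 26.1
gripper_force: 58.3
```

```bash
python3 - <<'E'
from h import *
for i in range(3):
    s,M=tool(); print(np.round(s["eef_pos"],2),np.round(s["tool_rot"],4),s["clock"],np.round(s["force"],1),np.round(s["torque"],2),s["width"]); g=ctrl.get_image("wrist")
cv2.imwrite("pics/w9.png",g["pixels"][:,:,::-1])
T=M@np.array(g["mount"])
for n,p in dict(foot=(s["eef_pos"][0],s["eef_pos"][1],s["eef_pos"][2]-189.5),ring=(468,-113,30),tick_l=(472-8,-92.5,30),casetopL=(468,-83,98),crumb=(486,-230,10)).items(): print(n,np.round(proj(g,p,T),1))
im=g["pixels"].astype(int).max(2)
for y in range(90,250,4): print(y,"".join("#" if x<45 else ("+" if x<80 else ("." if x<130 else "o")) for x in im[y,170:350:2]))
E
```

```text
[ 468.16 -113.84  240.61] [3.1411e+00 1.0000e-04 1.5707e+00] 20.75 [ 1.1 -0.1 -2.1] [-0.01 -0.02  0.04] 26.08585214494274
[ 468.25 -113.83  240.86] [3.1406e+00 2.0000e-04 1.5707e+00] 20.8 [-1.3 -0.9 -2.7] [-0.05 -0.02  0.  ] 25.436141248617357
[ 468.27 -113.81  240.96] [3.1404e+00 2.0000e-04 1.5708e+00] 20.85 [-0.5  1.1 -2.9] [-0.02 -0.03  0.  ] 25.652394053601316
foot [255.1 187.6]
ring [254.8 180.8]
tick_l [250.3 158.5]
casetopL [254.7 160.7]
crumb [271.5 283. ]
90 oooooooooooooooooooooooooooooooooooooooooooooooooooooooooooooooooooooooooooooooooooooooooo
94 oooooooooooooooooooooooooooooooooooooooooooooooooooooooooooooooooooooooooooooooooooooooooo
98 oooooooooooooooooooooooooooooooooooooooooooooooooooooooooooooooooooooooooooooooooooooooooo
102 oooooooooooooooooooooooooooooooooooooooooooooooooooooooooooooooooooooooooooooooooooooooooo
106 oooooooooooooooooooooooooooooooooooooooooooooooooooooooooooooooooooooooooooooooooooooooooo
110 oooooooooooooooooooooooooooooooooooooooooooooooooooooooooooooooooooooooooooooooooooooooooo
114 oooooooooooooooooooooooooooooooooooooooooooooooooooooooooooo
[... 2465 characters left out ...]
++###.ooooooooooooooooooooooooooooo
222 oooooooooooooooo........+###############################++###+oooooooooooooooooooooooooooo
226 ooooooooooooooooo.......#################################++###oooooooooooooooooooooooooooo
230 ooooooooooooooooo.....+++..+###############################.++++oooooooooooooooooooooooooo
234 oooooooooooooooooo....+++++################################++++++ooo.ooooooooooooooooooooo
238 ooooooooooooooooooo..++++++#################################+++++.oooooooooooooooooooooooo
242 oooooooooooooo.#####++++++##################################+++++++####+.ooooooooooooooooo
246 ooooooooooooo+#####+++++++###################################+++++.######.oooooooooooooooo
```

```bash
python3 - <<'E'
from h import *
b=cv2.imread("pics/side0.png"); g=ctrl.get_image("side"); cv2.imwrite("pics/s1.png",g["pixels"][:,:,::-1])
print("init front centre A",proj(g,(452-11,203-10.5,69)),"B",proj(g,(452+11,203+10.5,69)))
print("now A",proj(g,(453,-114,108)),"axis",proj(g,(468,-114,108)))
u,v=map(int,proj(g,(453,-114,108))); im=g["pixels"].astype(int)
for y in range(v-12,v+14): print(y,*["%3d"%im[y,x].mean() for x in range(u-11,u+18)])
E
```

```text
init front centre A (np.float64(176.4893779725125), np.float64(161.74631032434127)) B (np.float64(179.20511543102918), np.float64(158.5987097239699))
now A (np.float64(210.47091233483994), np.float64(185.47791099198477)) axis (np.float64(213.95395104502146), np.float64(184.44222138618045))
173 230 230 230 230 229 230 229 227 217 176 111  81  62  31  17  17  19  25  48  94 131 142 142 141 142 144 143 144 144
174 229 229 229 229 230 229 230 227 212 161  86  50  37  21  20  21  23  31  52  96 136 144 143 141 142 142 143 143 144
175 230 228 229 230 230 229 230 227 216 171 102  58  34  25  24  28  37  54  85 138 167 160 149 143 142 143 143 142 144
176 229 229 230 229 229 230 230 229 226 207 166 117  69  45  41  43  65  98 140 189 207 195 179 157 143 141 142 142 143
177 228 230 229 230 229 230 230 229 228 222 202 166 118  90  82  83 111 155 190 219 225 223 212 184 156 143 141 141 142
178 230 230 229 230 230 230 230 228 224 209 193 172 147 133 123 124 160 200 217 227 229 229 227 213 185 157 143 142 142
179 230 229 229 230 230 230 230 227 214 184 157 149 144 143 140 145 182 217 225 230 230 2
[... 1610 characters left out ...]
 228 229 228 229 229 227 217 189 167 147 132 132 133 135 163 200 221 228 229 228 229 228 229 229 228
194 227 227 228 228 228 228 228 227 228 229 224 209 188 165 143 134 131 147 186 213 225 228 229 228 228 229 228 228 229
195 228 227 228 228 228 227 228 228 228 228 227 224 208 175 139 120 120 153 199 217 223 227 228 229 228 228 229 228 229
196 227 228 228 227 228 228 228 228 227 226 227 225 208 173 134 116 119 156 196 209 214 223 227 228 229 228 229 228 229
197 228 228 228 228 228 228 227 227 224 220 222 219 206 182 149 125 132 168 199 207 210 218 224 227 228 228 228 227 228
198 228 228 227 227 228 228 228 225 218 211 215 213 209 197 178 154 158 185 201 206 208 212 217 223 227 227 228 228 228
```

Request:
send_rows(rows=[[[0, 0.0, 0.5, 0, 0, 0], [0, 0, 0.9, 0, 0, 0], [0, 0, 1.2, 0, 0, 0], [0, 0, 1.4, 0, 0, 0], [0, 0, 1.5, 0, 0, 0], [0, 0, 1.5, 0, 0, 0], [0, 0, 1.5, 0, 0, 0], [0, 0, 1.5, 0, 0, 0]]])

```text
clock: 21.75
eef_pos: [467.9, -113.7, 225.6]
tool_rot: [3.141, -0.0, 1.571]
force: [0.6, -0.0, -2.7]
width: 26.1
gripper_force: 58.3
```

Request:
send_rows(rows=[[[0, 0, 0.1, 0, 0, 0], [0, 0, 0.2, 0, 0, 0], [0, 0, 0.3, 0, 0, 0], [0, 0, 0.4, 0, 0, 0], [0, 0, 0.5, 0, 0, 0], [0, 0, 0.6, 0, 0, 0], [0, 0, 0.6, 0, 0, 0], [0, 0, 0.6, 0, 0, 0]]])

```text
clock: 22.55
eef_pos: [468.0, -113.8, 219.8]
tool_rot: [3.141, 0.0, 1.571]
force: [-0.8, -0.4, 3.5]
width: 26.0
gripper_force: 58.8
```

Request:
send_rows(rows=[[[0, 0, 0.05, 0, 0, 0], [0, 0, 0.1, 0, 0, 0], [0, 0, 0.15, 0, 0, 0], [0, 0, 0.2, 0, 0, 0], [0, 0, 0.2, 0, 0, 0], [0, 0, 0.2, 0, 0, 0]]])

```text
clock: 23.15
eef_pos: [468.0, -113.7, 217.5]
tool_rot: [3.141, 0.0, 1.571]
force: [-0.2, -0.1, 3.7]
width: 26.2
gripper_force: 58.9
```

```bash
cat > rd.py <<'E'
from h import *
F=[];Z=[]
for i in range(6):
    s,M=tool(); F.append(s["force"]); Z.append(s["eef_pos"]); g=ctrl.get_image("side")
print(np.mean(Z,0).round(2),np.mean(F,0).round(2),np.round(s["tool_rot"],4),np.round(s["torque"],2),s["clock"])
cv2.imwrite("pics/s_last.png",g["pixels"][:,:,::-1])
E
python3 rd.py
```

```text
[ 467.98 -113.72  217.5 ] [-0.3   0.14  4.22] [3.1414 0.     1.5708] [-0.09  0.12 -0.02] 23.4
```

Request:
send_rows(rows=[[[0, 0, 0.05, 0, 0, 0], [0, 0, 0.12, 0, 0, 0], [0, 0, 0.2, 0, 0, 0], [0, 0, 0.28, 0, 0, 0], [0, 0, 0.35, 0, 0, 0], [0, 0, 0.4, 0, 0, 0], [0, 0, 0.4, 0, 0, 0], [0, 0, 0.4, 0, 0, 0]]])

```text
clock: 24.25
eef_pos: [468.0, -113.7, 213.6]
tool_rot: [3.141, 0.0, 1.571]
force: [-1.5, 0.2, 7.0]
width: 25.9
gripper_force: 59.0
```

```bash
python3 rd.py; python3 - <<'E'
from h import *
a=cv2.imread("pics/s1.png").astype(int).mean(2); b=cv2.imread("pics/s_last.png").astype(int).mean(2)
g=ctrl.get_image("side"); u,v=map(int,proj(g,(453,-114,87))); print(u,v,proj(g,(453,-114,87)))
for y in range(v-9,v+12): print(y,*["%3d"%b[y,x] for x in range(u-4,u+12)])
E
```

```text
[ 467.96 -113.74  213.58] [-0.85  0.21  6.34] [3.1413e+00 1.0000e-04 1.5708e+00] [-0.02  0.2  -0.01] 24.5
210 190 (np.float64(210.66628024255908), np.float64(190.08758351614625))
181 228 222 184 108  48  30  26  24  25  29  41  67 119 183 222 229
182 229 224 197 136  78  55  47  44  46  49  71 120 173 208 227 229
183 227 218 189 145 109  95  88  83  84  92 119 172 214 226 228 230
184 225 206 163 140 129 125 118 115 118 133 167 210 229 229 229 229
185 223 195 154 151 141 135 129 129 142 169 208 230 233 231 229 228
186 223 200 167 165 158 146 135 144 169 205 228 234 233 230 228 228
187 225 210 185 177 170 157 144 160 195 219 226 229 229 228 227 228
188 227 216 191 179 174 164 156 176 202 213 214 216 217 222 226 228
189 227 217 192 172 164 167 168 178 192 197 199 197 202 212 225 228
190 228 219 196 165 147 167 168 167 176 180 182 181 184 201 222 227
191 228 223 199 165 144 161 158 151 156 165 164 164 166 188 219 227
192 229 225 207 177 154 158 153 142 142 145 147 145 148 178 214 227
193 229 227 216 188 167 155 155 140 131 133 132 127 134 168 212 227
194 229 227 217 191 166 148 148 134 120 118 117 114 126 168 214 227
195 228 226 219 197 172 147 134 123 108 107 109 114 133 175 219 228
196 227 226 222 209 180 156 135 118 106 109 114 135 162 187 219 227
197 227 223 217 207 178 156 138 123 122 120 126 152 182 197 216 224
198 224 217 210 204 183 153 137 130 131 129 132 153 179 202 212 217
199 212 209 205 201 188 162 134 124 121 116 129 152 178 203 210 212
200 181 180 179 177 169 148 127 119 115 111 129 156 177 203 210 211
201 137 136 137 133 126 112 110 118 118 116 140 165 179 203 210 211
```

```bash
python3 -c "
from cell import ctrl
print(ctrl.finish_job())"
```

```text
the job is handed in; nothing more can be done
None
```

I handed the job in at about 24.5 s of the 66 s. All four crumbs are in the trough and the scraper is on the bench clear of the stand. I was still holding the durometer upright at the ring position with its dial toward the robot, pressed about 6 mm at roughly 7 N. I judged the foot in the ring and the needle at the end of the scale from measured positions and forces and coarse side-camera pixels, not a final close look.

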